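# Shim a sample plank on its display mount

### The job

Lay the wood-grain sample plank flat along the raised narrow rail of the display mount, one end up against the mount's fixed blue stop, and let go of it. Then lift the orange tapered shim out of its black holder and, keeping it upright and centred, slide its blade point-down into the gap between the plank's free end and the other blue upright until it drags snugly against both, lightly pressed but not forced. Finish while still holding the shim in the gripper at that depth, with the plank still lying on the rail against the stop, and leave the jar, the carton and the red bin where they stand.

Things in the scene. Friction and masses are not known exactly. Their poses are not given: they have to be found in the camera images.
- mount: display mount fixed to the counter, its place and yaw change: dark steel base plate 100 (own x) x 300 (own y, from -125 to +175) x 10 mm. Origin on the underside, z up. On it an aluminium rail along own y, 36 wide (x from -18 to +18), from y = -80 to y = +66, its flat top 90 mm above the counter; and the fixed blue stop, 60 wide (x), 20 thick, top 112 mm above the counter, whose face towards the rail is the plane y = -80
- jamb: the other blue upright, clamped on the mount's base with a black knob behind it: plate 60 (x) x 20 (y) x 102 mm, top 112 mm above the counter, rigid. Axes as the mount's. Origin at the centre of the plate's underside (10 mm above the counter), so the face towards the plank is 10 mm from the origin in -y. It stands at mount x = 0, y = 99 to 102 mm, so with the plank against the stop the gap to the plank's end is 9 to 12 mm
- plank: wood-grain cladding sample 56 (own x) x 160 (own y) x 22 mm (z), about 0.25 kg, lying flat on the counter at the start. Origin at the centre of its underside. Both ends and sides alike; loose. Against the stop it spans mount y = -80 to +80, so it overhangs the rail's end by 14 mm at the gap and the rail by 10 mm on each side
- shim: rigid orange tapered shim, 60 g, standing point-down in the holder. Origin: centre of the tip, z up along the blade. Blade 30 wide (x), thickness (y) growing evenly on both faces from 3 mm at the tip to 14 at z = 95; then the head to grip, 44 (x) x 16 (y) x 40 mm, to z = 135. In the gap its y lies along the mount's y; it wedges 50 to 80 mm below the plank's top; 5 to 10 N of push seats it
- holder: black holder fixed to the counter, base 80 x 80 mm, top 105 mm high, with a slot 34 (x) x 17 mm (y) from above; the shim's head rests on its top. Origin at the centre of its underside. It may be on the left or the right of the mount, the plank on the other side
- jar: bystander: jar with black lid, 60 mm across, 75 high; origin at its foot
- carton: bystander: orange and white carton 70 x 100 x 60 mm; origin at its foot
- bin: bystander: small red bin of screws 80 x 110 x 45 mm; origin at its foot
Things that resemble listed ones, but are neither listed nor needed, are in the scene too. Leave any pink or turquoise look-alike of the plank alone.

How it is judged:
By the outcome, as a careful person would: the job done as asked, in the order asked, and still so for the second after the job is handed in, while the arm keeps its last pose, push and grip.
It also fails if it takes over 72 s, if anything falls off the work surface, if the arm or the gripper's body presses on something with over 40 N, if the wrist force passes 120 N, or if a joint passes its speed limit or range.

### The arm

A 6-joint arm with a two-finger parallel gripper is mounted at the origin on the work surface. World frame = base frame: x ahead of the robot, y to its left, z up, the work surface at z = 0. Lengths are in m, angles in degrees, forces in N, time in s.
With the tool pointing down it reaches from about 0.25 to 0.725 m from the base axis. Payload 9.7 kg.
Tool frame: the origin (TCP) lies midway between the tips of the shut fingers; the grasp point (between the pads) lies bot.hold_point_z behind it (bot.hold_point_z is the distance from the TCP to the grasp point, in m); z points along the fingers, y is the line along which they close (so a half turn about z gives the same grasp; the last joint's range is limited). The gripper opens to 85 mm and grips with 20 to 120 N. Pads are 22 mm wide; open, the fingers measure 114 mm over their backs; the gripper's body (76 mm by 85 mm) begins 54 mm behind the grasp point. The pads swing forward as they close: fully open they stand 13 mm farther back than shut.
Start: joints at [74.886, 4.979, 10.078, 95.1, 0, 90], TCP at [0.143, 0.531, 0.231] pointing down, gripper open.
Joint ranges: [-179.16, 179.16], [-48.56, 103.87], [-65.8, 70.77], [-126.05, 130.52], [-82.76, 87.17], [-180, 180]. Speed limits (degrees/s): [127.2, 127.2, 147.25, 180, 180, 180].

### API

Orientations are given as [roll, pitch, yaw] about the fixed x, y, z axes, in that order (R = Rz(yaw) Ry(pitch) Rx(roll)).
In Python, from workcell import bot, camera, camera_model, ticket gives the robot as it stands.
- The arm moves only by the tool send_rows, never from a script. Its argument "targets" is text: rows parted by semicolons, each of 5 numbers parted by spaces: the shift along the tool's x, y, z in mm, then the turn about the tool's z in degrees, then the closure in counts, from 0 (fully open) to 255 (shut). A call has 1 to 20 rows; each row is the pose to reach, as a shift and turn from the pose commanded when the call began, along the tool's axes at that moment; what a row does not reach only later rows make up. A row lasts 1/8 s, in which the tool goes at most 62.5 mm and 10.7 degrees, less where a joint would pass 70% of its speed; a pose out of reach is approached as far as the arm can. A call with a gripper value outside its range is refused whole. The fingers move at their own pace and stop on an object; "newtons" is the grip in N (left out, the last holds). Time passes only in rows, so rows that repeat a pose let the fingers close. It gives the time, the measured TCP pose, the force, the opening and the grip force at its end, in the units of the state.
- bot.get_obs(): the state, without advancing time (a new reading comes with each control period).
- camera(name): name is "scene" or "top" or "wrist"; returns the picture (420x560x3 uint8, blue, green, red); there is no depth.
- camera_model(name): a dict with "K" (3x3 intrinsics, pixels), "pose" (4x4, takes a point from camera to world coordinates); the wrist camera has in their place "T_tool_cam" (4x4, takes a point from camera to tool coordinates, whose origin is the TCP and whose axes are the flange's). Camera axes: x right, y down, z forward; pixel columns grow to the right and rows downward; lengths in m; the calibration is good to about 2 mm. A picture is of the moment at which its call begins: read the wrist's pose just before it. camera_model takes no time and is no camera call.
- ticket.job_done(): hands the job in; it is judged then, once.
The state is a dict: "time": time; "q": joint angles; "qd": joint speeds; "joint_efforts": joint torques, N m; "ee_pos": TCP position; "tcp_rot": TCP orientation; "wrist_force": force on the tool from outside, world axes, zero at the start; "torque": the same for the moment, N m; "opening": finger opening in m; "grasp_force": force on a finger pad.
Only numpy, scipy, OpenCV 4.12 (cv2) and the standard library are available. Lean on these libraries where they do the work, as an engineer would, in place of code of your own. Each camera call takes 0.05 s, during which the arm holds its last target. There are 200 camera calls.

## Working session

There is one attempt and no reset: what is moved stays moved. The work goes in short steps, Python scripts to look and compute and a tool call to move; the robot and the scene stay as the last step left them, time stands still between calls to the robot, and variables do not carry over. Pictures are saved under pics/ and viewed, at most 10 in all, crops included, and the job is handed in when it is done.

Besides the shell and the picture viewer there is one more tool, called by a JSON object that holds its "fn" and its "kwargs", one argument or row to a line. send_rows: Moves the arm, as the interface text tells. Its arguments: {"type":"object","properties":{"targets":{"type":"string"},"newtons":{"type":"number"}},"required":["targets"]}

```bash
mkdir -p pics; ls
python3 - <<'E'
from workcell import bot,camera,camera_model
import cv2,numpy as np
np.set_printoptions(precision=4,suppress=True)
print(bot.get_obs(),bot.hold_point_z)
for n in("top","scene"):
    cv2.imwrite(f"pics/{n}0.png",camera(n)); m=camera_model(n); print(n,m)
print(camera_model("wrist"))
E
```

```text
pics
{'time': 0.0, 'q': array([74.8844,  5.0102, 10.0347, 95.1008, -0.0005, 89.9997]), 'qd': array([-0.0986, -0.053 , -0.0378, -0.0146, -0.0164,  0.0164]), 'joint_efforts': array([  0.0003, -52.0387,  46.4805,   0.0161,   0.    ,   0.    ]), 'ee_pos': array([0.1434, 0.5307, 0.2306]), 'tcp_rot': array([-179.9236,    0.0005,  164.8847]), 'wrist_force': array([-0.8523, -0.0621, -0.4368]), 'torque': array([ 0.0322,  0.0272, -0.0329]), 'grasp_force': 0.0, 'opening': 0.08519698446823436} 0.0187
top {'K': array([[539.7226,   0.    , 273.9212],
       [  0.    , 539.7226, 208.3449],
       [  0.    ,   0.    ,   1.    ]]), 'pose': array([[ 0.0381, -0.9778,  0.2058,  0.2264],
       [-0.9993, -0.037 ,  0.0093, -0.0639],
       [-0.0015, -0.206 , -0.9785,  1.301 ],
       [ 0.    ,  0.    ,  0.    ,  1.    ]])}
scene {'K': array([[476.3108,   0.    , 283.806 ],
       [  0.    , 476.3108, 208.1419],
       [  0.    ,   0.    ,   1.    ]]), 'pose': array([[ 0.1944,  0.7408, -0.6429,  1.3214],
       [ 0.9809, -0.1415,  0.1336, -0.2223],
       [ 0.008 , -0.6566, -0.7542,  0.9684],
       [ 0.    ,  0.    ,  0.    ,  1.    ]])}
{'K': array([[297.8089,   0.    , 284.693 ],
       [  0.    , 297.8089, 209.2127],
       [  0.    ,   0.    ,   1.    ]]), 'T_tool_cam': array([[ 0.0007, -0.9473, -0.3204,  0.0822],
       [ 1.    ,  0.0007,  0.0003, -0.0004],
       [-0.0001, -0.3204,  0.9473, -0.1421],
       [ 0.    ,  0.    ,  0.    ,  1.    ]])}
```

View pics/top0.png

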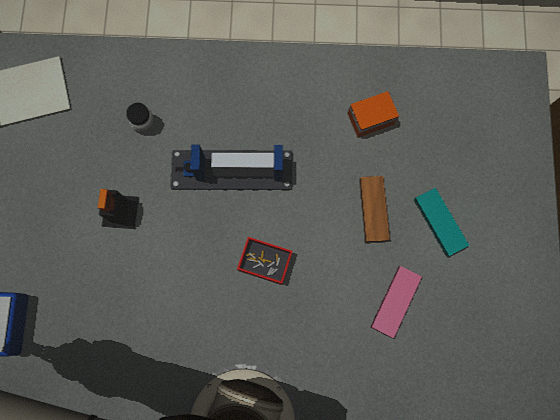

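View pics/scene0.png

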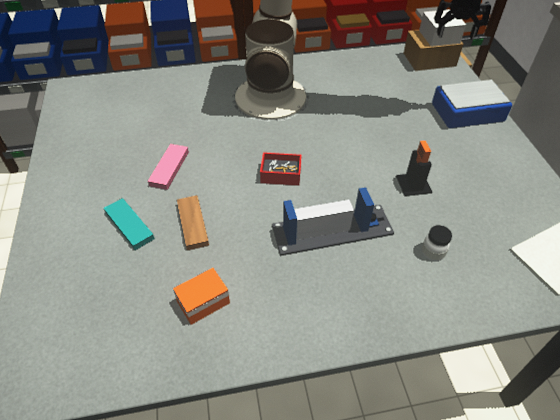

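The top view shows the plank at (375,209), the mount at about (232,170) with its stop on the right (278,157) and its jamb and knob on the left (193,160). The holder and shim are at (120,207), the jar is at (138,115), and the bin is at (265,260). The scene view agrees.

```bash
cat > h.py <<'E'
import cv2,numpy as np
from workcell import bot,camera,camera_model
from scipy.spatial.transform import Rotation as R
np.set_printoptions(precision=4,suppress=True)
def cam(n,obs=None):
    m=camera_model(n)
    if n!="wrist": return m["K"],m["pose"]
    T=np.eye(4); T[:3,:3]=R.from_euler("xyz",obs["tcp_rot"],degrees=True).as_matrix(); T[:3,3]=obs["ee_pos"]
    return m["K"],T@m["T_tool_cam"]
def ray(K,P,px,z):
    px=np.atleast_2d(np.asarray(px,float)); d=np.c_[px,np.ones(len(px))]@np.linalg.inv(K).T@P[:3,:3].T
    o=P[:3,3]; return (o+d*((z-o[2])/d[:,2])[:,None])[:,:2]
def proj(K,P,X):
    X=np.atleast_2d(X); c=(X-P[:3,3])@P[:3,:3]; u=c@K.T; return u[:,:2]/u[:,2:]
def blobs(mask,amin=30):
    cs,_=cv2.findContours(mask.astype(np.uint8),cv2.RETR_EXTERNAL,cv2.CHAIN_APPROX_NONE)
    return sorted([c[:,0,:] for c in cs if cv2.contourArea(c)>amin],key=len,reverse=True)
def rect(pts): # metric rectangle in mm: centre, size, angle
    return cv2.minAreaRect((pts*1000).astype(np.float32))
E
python3 - <<'E'
from h import *
for n in("top","scene"):
    im=cv2.imread(f"pics/{n}0.png"); hsv=cv2.cvtColor(im,cv2.COLOR_BGR2HSV); K,P=cam(n)
    H,S,V=[hsv[...,i].astype(int) for i in range(3)]
    defs={"orange":((H<16)&(H>3)&(S>150)&(V>60),(.022,.145)),
          "blue":((H>100)&(H<125)&(S>120)&(V>40),(.112,)),
          "white":((S<70)&(V>130),(.09,))}
    for k,(m,zs) in defs.items():
        for c in blobs(m,25)[:9]:
            if n=="top" and not(90<c[:,0].mean()<420 and 80<c[:,1].mean()<300): continue
            if n=="scene" and not(130<c[:,1].mean()<300 and 120<c[:,0].mean()<450):continue
            print(n,k,c.mean(0).round(),*[ (z,)+tuple(np.round(x,1) for x in rect(ray(K,P,c,z))) for z in zs])
    if n=="top":
        m=((V<75)&(S<90))
        for c in blobs(m,100)[:5]: 
            r=cv2.minAreaRect(c.astype(np.float32)); print("dark",c.mean(0).round(),ray(K,P,cv2.boxPoints(r),.01), rect(ray(K,P,c,.01)))
    cr=cv2.resize(im[130:250,80:310],None,fx=3.4,fy=3.4,interpolation=cv2.INTER_CUBIC) if n=="top" else cv2.resize(im[120:270,260:460],None,fx=3.9,fy=3.9,interpolation=cv2.INTER_CUBIC)
    cv2.imwrite(f"pics/{n}crop.png",cr)
E
```

```text
top orange [374. 207.] (0.022, array([ 505.6, -294.8]), array([158.6,  56.3]), np.float64(5.5)) (0.145, array([ 478.8, -272.6]), array([143.4,  50.9]), np.float64(5.5))
top orange [374. 110.] (0.022, array([ 758.1, -294.2]), array([ 72.1, 103.4]), np.float64(22.6)) (0.145, array([ 707., -272.]), array([65.2, 93.4]), np.float64(22.6))
top orange [353. 123.] (0.022, array([ 721.5, -241.8]), array([65.9,  7.6]), np.float64(21.9)) (0.145, array([ 673.9, -224.7]), array([59.6,  6.9]), np.float64(21.9))
top orange [102. 198.] (0.022, array([504.2, 366.3]), array([17.7, 47.9]), np.float64(88.0)) (0.145, array([477.4, 324.9]), array([16. , 43.3]), np.float64(88.0))
top blue [193. 158.] (0.112, array([589.7, 141.2]), array([57.9, 34.4]), np.float64(3.8))
top blue [278. 157.] (0.112, array([597.4, -57.4]), array([57.5, 18.4]), np.float64(2.2))
top blue [187. 173.] (0.112, array([555. , 145.7]), array([16.6, 25.7]), np.float64(2.2))
dark [167. 378.] [[ 0.1037  0.5605]
 [ 0.2715  0.5263]
 [ 0.056  -0.2449]
 [-0.0996 -0.1922]] ((83.39399719238281, 164.10540771484375), (798.441650390625, 167.46833
[... 805 characters left out ...]
ange [201. 290.] (0.022, array([ 719.7, -290.7]), array([ 73.7, 104. ]), np.float64(22.5)) (0.145, array([ 797.9, -281.8]), array([64.1, 90.5]), np.float64(22.5))
scene orange [426. 149.] (0.022, array([368.3, 404.2]), array([21.2, 79.1]), np.float64(85.8)) (0.145, array([492.2, 322.8]), array([18.5, 68.8]), np.float64(85.8))
scene blue [290. 210.] (0.112, array([598. , -58.2]), array([58.7, 18.7]), np.float64(2.2))
scene blue [366. 197.] (0.112, array([591.5, 133.2]), array([58.8, 19. ]), np.float64(2.9))
scene blue [374. 223.] (0.112, array([672.7, 124.8]), array([15.3, 23.2]), np.float64(0.9))
scene white [251. 226.] (0.09, array([441.2, -53.7]), array([1426.5, 1085.2]), np.float64(89.9))
```

View pics/topcrop.png

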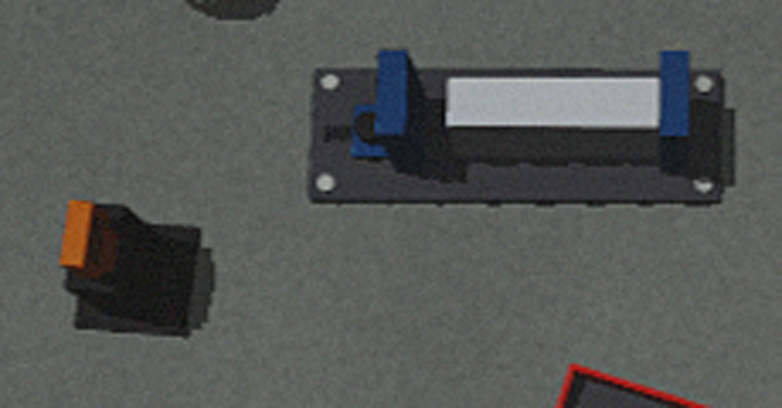

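The crop confirms the layout. The rail's white top runs from the stop at crop (675,93) to the overhang end, the jamb is at (392,92), and the orange shim head is at (77,233). The measured sizes fit: plank 158.6x56.3, stop-to-jamb distance 191 mm, yaw about 2.1°. Next I'll work out the move to the plank.

```bash
cat >> h.py <<'E'
def go(x,y,z,yaw,obs=None):
    o=obs or bot.get_obs(); T=R.from_euler("xyz",o["tcp_rot"],degrees=True)
    s=T.inv().apply(np.array([x,y,z])-o["ee_pos"]*1000)
    d=(-(yaw-o["tcp_rot"][2])+180)%360-180
    print("shift mm",s.round(1),"turn",round(d,2),"| pos",(o["ee_pos"]*1000).round(1),o["tcp_rot"].round(2),"F",o["wrist_force"].round(1),"open",round(o["opening"]*1000,1),"g",round(o["grasp_force"],1),"t",o["time"])
E
python3 -c "
from h import *
go(505.6,-294.8,150,185.5)"
```

```text
shift mm [-565.  -702.4   81.5] turn -20.61 | pos [143.4 530.8 230.6] [-179.93   -0.    164.89] F [-0.9 -0.7 -0.4] open 85.1 g 0.0 t 0.1
```

{"fn": "send_rows", "kwargs": {
  "targets": "-565 -702.4 81.5 -20.6 0;-565 -702.4 81.5 -20.6 0;-565 -702.4 81.5 -20.6 0;-565 -702.4 81.5 -20.6 0;-565 -702.4 81.5 -20.6 0;-565 -702.4 81.5 -20.6 0;-565 -702.4 81.5 -20.6 0;-565 -702.4 81.5 -20.6 0;-565 -702.4 81.5 -20.6 0;-565 -702.4 81.5 -20.6 0;-565 -702.4 81.5 -20.6 0;-565 -702.4 81.5 -20.6 0;-565 -702.4 81.5 -20.6 0;-565 -702.4 81.5 -20.6 0;-565 -702.4 81.5 -20.6 0;-565 -702.4 81.5 -20.6 0;-565 -702.4 81.5 -20.6 0;-565 -702.4 81.5 -20.6 0;-565 -702.4 81.5 -20.6 0;-565 -702.4 81.5 -20.6 0",
  "newtons": 40
}}

```text
time: 2.6
ee_pos: [0.5057, -0.294, 0.1502]
tcp_rot: [-180.0, 0.0, -174.5]
wrist_force: [1.1, 0.4, 0.3]
opening: 0.0853
grasp_force: 0.0
```

Run:
```python
from h import *
o=bot.get_obs(); im=camera("wrist"); cv2.imwrite("pics/w1.png",im); K,P=cam("wrist",o)
h=cv2.cvtColor(im,cv2.COLOR_BGR2HSV).astype(int); m=(h[...,0]<18)&(h[...,0]>3)&(h[...,1]>110)&(h[...,2]>50)
for c in blobs(m,300)[:3]: print(c.min(0),c.max(0),rect(ray(K,P,c,.022)))
go(505.6,-294.8,-1,185.5)
```

```text
[250 112] [313 273] ((505.68133544921875, -297.0063781738281), (158.20606994628906, 55.410953521728516), 5.439343452453613)
[222 344] [307 374] ((705.0255126953125, -301.06524658203125), (31.6627140045166, 101.33624267578125), 21.114171981811523)
shift mm [  0.3  -0.6 151.1] turn 0.01 | pos [ 505.7 -294.1  150.1] [-179.99    0.02 -174.49] F [0.1 0.1 0.4] open 85.8 g 0.0 t 2.65
```

{"fn": "send_rows", "kwargs": {
  "targets": "0 -2 60 0 0;0 -2 100 0 0;0 -2 130 0 0;0 -2 145 0 0;0 -2 150 0 0;0 -2 150 0 0;0 -2 150 0 255;0 -2 150 0 255;0 -2 150 0 255;0 -2 150 0 255;0 -2 150 0 255;0 -2 150 0 255;0 -2 150 0 255;0 -2 150 0 255",
  "newtons": 40
}}

```text
time: 4.4
ee_pos: [0.5064, -0.2967, 0.001]
tcp_rot: [-180.0, 0.1, -174.5]
wrist_force: [-0.6, 0.8, 6.2]
opening: 0.0551
grasp_force: 44.0
```

{"fn": "send_rows", "kwargs": {
  "targets": "0 0 -15 0 255;0 0 -60 0 255;0 0 -120 0 255;0 0 -165 0 255;0 0 -165 0 255;0 0 -165 0 255"
}}

```text
time: 5.15
ee_pos: [0.5056, -0.2963, 0.164]
tcp_rot: [180.0, -0.1, -174.5]
wrist_force: [0.2, 0.1, -4.4]
opening: 0.0553
grasp_force: 44.0
```

```bash
python3 -c "
from h import *
go(594.1,38.1,166,272.1)"
```

```text
shift mm [-120.1  324.4   -1.9] turn -86.61 | pos [ 505.6 -296.3  164. ] [ 179.97   -0.05 -174.51] F [ 0.2  0.1 -4.4] open 55.3 g 44.0 t 5.15
```

{"fn": "send_rows", "kwargs": {
  "targets": "-20 40 -2 -9 255;-40 80 -2 -18 255;-60 120 -2 -27 255;-80 160 -2 -36 255;-95 200 -2 -45 255;-105 240 -2 -54 255;-113 280 -2 -63 255;-118 310 -2 -72 255;-120 322 -2 -81 255;-120.1 324.4 -2 -86.6 255;-120.1 324.4 -2 -86.6 255;-120.1 324.4 -2 -86.6 255;-120.1 324.4 -2 -86.6 255;-120.1 324.4 -2 -86.6 255"
}}

```text
time: 6.9
ee_pos: [0.5944, 0.0377, 0.1667]
tcp_rot: [180.0, -0.0, -88.0]
wrist_force: [-0.4, 0.7, -2.3]
opening: 0.0552
grasp_force: 44.0
```

Run:
```python
from h import *
o=bot.get_obs(); im=camera("wrist"); cv2.imwrite("pics/w2.png",im); K,P=cam("wrist",o)
h=cv2.cvtColor(im,cv2.COLOR_BGR2HSV).astype(int); H,S,V=h[...,0],h[...,1],h[...,2]
for nm,m,z in(("wood",(H<18)&(H>3)&(S>110)&(V>50),.187),("blue",(H>100)&(H<125)&(S>120)&(V>40),.112)):
    for c in blobs(m,150)[:4]: print(nm,c.min(0),c.max(0),rect(ray(K,P,c,z)))
go(594.1,38.1,100,272.1)
t=camera("top"); cv2.imwrite("pics/t2.png",t)
cv2.imwrite("pics/c2.png",np.vstack([im[60:360,50:510]]))
```

```text
wood [215 115] [355 369] ((595.0623168945312, 21.07990264892578), (55.79836654663086, 127.7802505493164), 2.072460174560547)
blue [236  68] [333 104] ((597.9811401367188, -57.99181365966797), (59.27281951904297, 20.40595054626465), 2.0729010105133057)
shift mm [-0.4  0.3 66.8] turn -0.06 | pos [594.4  37.8 166.8] [180.     0.   -87.96] F [-1.   0.3 -3. ] open 55.2 g 44.0 t 6.95
```

View pics/w2.png

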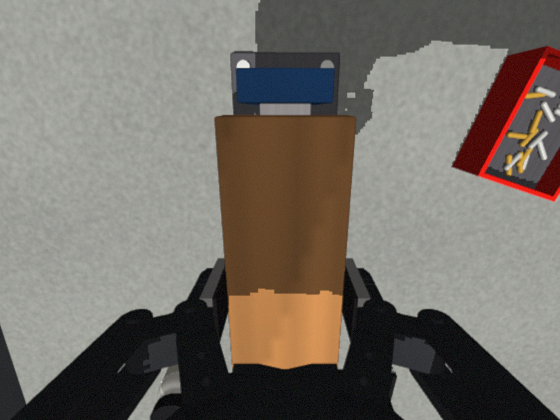

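The wrist view shows the plank held square over the rail, its end at row 115. The blue stop spans (236..333, 68..104). The end is about 5 mm from the stop face and on the mount's axis, so I'll lower it.

{"fn": "send_rows", "kwargs": {
  "targets": "0 0 40 0 255;0 0 60 0 255;0 0 68 0 255;0 0 72 0 255;0 0 74 0 255;0 0 75 0 255;0 0 75 0 255;0 0 75 0 255"
}}

```text
time: 8.0
ee_pos: [0.5946, 0.038, 0.0921]
tcp_rot: [-180.0, -0.0, -87.9]
wrist_force: [0.3, 0.9, -3.4]
opening: 0.0546
grasp_force: 44.1
```

Not touching yet. I'll go slightly lower, then slide to the stop.

{"fn": "send_rows", "kwargs": {
  "targets": "0 0 1 0 255;0 0 1.5 0 255;0 0 1.5 0 255"
}}

```text
time: 8.38
ee_pos: [0.5946, 0.0379, 0.091]
tcp_rot: [-180.0, 0.0, -87.9]
wrist_force: [-2.3, -1.0, 4.3]
opening: 0.0548
grasp_force: 44.9
```

{"fn": "send_rows", "kwargs": {
  "targets": "1 0 0 0 255;2 0 0 0 255;3 0 0 0 255;4 0 0 0 255;4 0 0 0 255;4 0 0 0 255"
}}

```text
time: 9.12
ee_pos: [0.5952, 0.0346, 0.091]
tcp_rot: [-179.9, 0.1, -87.9]
wrist_force: [-0.6, 4.4, 4.6]
opening: 0.0551
grasp_force: 45.1
```

{"fn": "send_rows", "kwargs": {
  "targets": "0.5 0 0 0 255;1 0 0 0 255;1 0 0 0 255"
}}

```text
time: 9.5
ee_pos: [0.5952, 0.0336, 0.091]
tcp_rot: [-179.9, 0.1, -87.9]
wrist_force: [-0.1, 4.4, 5.4]
opening: 0.0547
grasp_force: 45.1
```

{"fn": "send_rows", "kwargs": {
  "targets": "0.5 0 0 0 255;1 0 0 0 255;1 0 0 0 255"
}}

```text
time: 9.88
ee_pos: [0.5953, 0.0326, 0.091]
tcp_rot: [-179.9, 0.1, -87.9]
wrist_force: [0.2, 4.3, 5.2]
opening: 0.0554
grasp_force: 45.1
```

Steady 4.4 N is friction only. I'll continue.

{"fn": "send_rows", "kwargs": {
  "targets": "0.5 0 0 0 255;1 0 0 0 255;1 0 0 0 255"
}}

```text
time: 10.25
ee_pos: [0.5953, 0.0316, 0.091]
tcp_rot: [-179.9, 0.1, -87.9]
wrist_force: [-1.2, 3.5, 5.4]
opening: 0.0553
grasp_force: 45.1
```

{"fn": "send_rows", "kwargs": {
  "targets": "0.5 0 0 0 255;0.5 0 0 0 255"
}}

```text
time: 10.5
ee_pos: [0.5953, 0.0315, 0.091]
tcp_rot: [-179.9, 0.1, -87.9]
wrist_force: [0.1, 6.0, 5.4]
opening: 0.0549
grasp_force: 45.1
```

{"fn": "send_rows", "kwargs": {
  "targets": "0.5 0 0 0 255;0.5 0 0 0 255"
}}

```text
time: 10.75
ee_pos: [0.5953, 0.0314, 0.091]
tcp_rot: [-179.9, 0.2, -87.9]
wrist_force: [0.5, 9.0, 4.6]
opening: 0.055
grasp_force: 45.1
```

{"fn": "send_rows", "kwargs": {
  "targets": "0.5 0 0 0 255;0.5 0 0 0 255;0.5 0 0 0 120;0.5 0 0 0 60;0.5 0 0 0 0;0.5 0 0 0 0;0.5 0 0 0 0;0.5 0 0 0 0;0 0 -20 0 0;0 0 -60 0 0;0 0 -110 0 0;0 0 -140 0 0;0 0 -140 0 0;0 0 -140 0 0"
}}

```text
time: 12.5
ee_pos: [0.5946, 0.0299, 0.2293]
tcp_rot: [179.9, -0.0, -87.9]
wrist_force: [-0.3, 0.1, 0.2]
opening: 0.0852
grasp_force: 0.0
```

Run:
```python
from h import *
o=bot.get_obs(); im=camera("wrist"); cv2.imwrite("pics/w3.png",im); K,P=cam("wrist",o)
h=cv2.cvtColor(im,cv2.COLOR_BGR2HSV).astype(int); H,S,V=h[...,0],h[...,1],h[...,2]
for c in blobs((H>100)&(H<125)&(S>120)&(V>40),150)[:3]: print("blue",rect(ray(K,P,c,.112)))
for c in blobs((H<18)&(H>3)&(S>110)&(V>50),500)[:2]: print("wood",rect(ray(K,P,c,.112)))
for n in("top","scene"):
    im=camera(n); cv2.imwrite(f"pics/{n}3.png",im); h=cv2.cvtColor(im,cv2.COLOR_BGR2HSV).astype(int); H,S,V=h[...,0],h[...,1],h[...,2]; K,P=cam(n)
    for c in blobs((H<18)&(H>3)&(S>110)&(V>50),60): 
        r=rect(ray(K,P,c,.112)); 
        if 250<r[0][0]<700 and abs(r[0][1])<400: print(n,r)
go(478,325,220,178)
```

```text
blue ((598.0988159179688, -58.981178283691406), (59.706790924072266, 19.22657012939453), 2.1251916885375977)
blue ((591.3455200195312, 125.98611450195312), (58.58217239379883, 28.540475845336914), 2.0748238563537598)
wood ((595.38330078125, 31.030189514160156), (55.52429962158203, 159.3009033203125), 2.1472129821777344)
top ((678.9602661132812, -265.4269104003906), (111.43833923339844, 59.53943634033203), 76.53262329101562)
top ((596.2431030273438, -27.428768157958984), (52.732276916503906, 36.9188117980957), 2.2063395977020264)
top ((484.63665771484375, 336.532958984375), (18.042098999023438, 44.91238021850586), 87.88440704345703)
scene ((595.845947265625, 33.80016326904297), (55.762237548828125, 159.1216583251953), 2.043375015258789)
scene ((465.6893310546875, 333.49468994140625), (32.40021896362305, 91.05706787109375), 57.66954040527344)
shift mm [-299.1  105.5    9.1] turn 94.08 | pos [594.3  29.9 228.9] [179.88  -0.   -87.92] F [-0.3 -0.6  0.8] open 85.3 g 0.0 t 12.65
```

{"fn": "send_rows", "kwargs": {
  "targets": "-50 10 -11 10 0;-100 20 -11 20 0;-150 40 -11 30 0;-200 60 -11 40 0;-240 80 -11 50 0;-270 95 -11 60 0;-290 105 -11 70 0;-299 105.5 -11 80 0;-299 105.5 -11 90 0;-299 105.5 -11 94 0;-299 105.5 -11 94 0;-299 105.5 -11 94 0;-299 105.5 -11 94 0;-299 105.5 -11 94 0"
}}

```text
time: 14.4
ee_pos: [0.4784, 0.3249, 0.2412]
tcp_rot: [-180.0, -0.0, 178.1]
wrist_force: [-0.1, -0.7, 0.5]
opening: 0.0854
grasp_force: 0.0
```

Run:
```python
from h import *
o=bot.get_obs(); im=camera("wrist"); cv2.imwrite("pics/w4.png",im); K,P=cam("wrist",o)
h=cv2.cvtColor(im,cv2.COLOR_BGR2HSV).astype(int); H,S,V=h[...,0],h[...,1],h[...,2]
for c in blobs((H<18)&(H>3)&(S>110)&(V>40),60)[:3]:
    print("orange",c.min(0),c.max(0),rect(ray(K,P,c,.145)), "top bright V",V[c[:,1],c[:,0]].mean())
go(478,325,240,178)
```

```text
orange [  0 275] [104 332] ((564.6845703125, 95.83842468261719), (58.75016403198242, 110.85527038574219), 1.5494134426116943) top bright V 109.15488215488216
orange [275 175] [294 233] ((473.007568359375, 324.7197570800781), (16.323348999023438, 51.22117233276367), 87.55145263671875) top bright V 105.03448275862068
shift mm [0.5 0.1 1.3] turn 0.1 | pos [478.5 324.9 241.3] [180.     0.01 178.1 ] F [ 0.6 -0.7  0.2] open 85.4 g 0.0 t 14.45
```

View pics/w4.png

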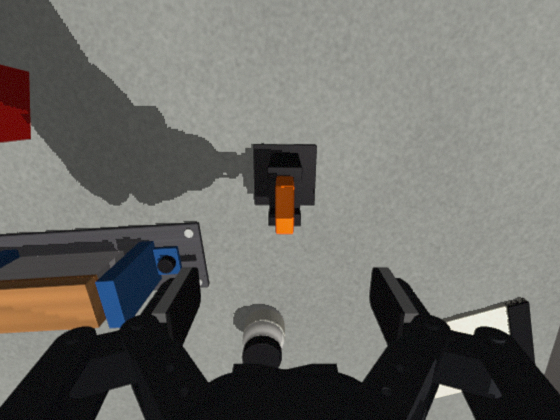

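The wrist view shows the holder base at (285,175) and the shim head's top ending at (285,233), squarely between the open fingers. The jar at (262,340) is clear of the fingers. The head centre is at about (477, 324.8) with a yaw of 177.5. Next I'll grasp it.

{"fn": "send_rows", "kwargs": {
  "targets": "1.5 0 40 0.6 0;1.5 0 80 0.6 0;1.5 0 110 0.6 0;1.5 0 125 0.6 0;1.5 0 129 0.6 0;1.5 0 129 0.6 0;1.5 0 129 0.6 150;1.5 0 129 0.6 190;1.5 0 129 0.6 230;1.5 0 129 0.6 255;1.5 0 129 0.6 255;1.5 0 129 0.6 255;1.5 0 129 0.6 255;1.5 0 129 0.6 255;1.5 0 129 0.6 255;1.5 0 129 0.6 255",
  "newtons": 60
}}

```text
time: 16.45
ee_pos: [0.477, 0.325, 0.1125]
tcp_rot: [180.0, 0.0, 177.5]
wrist_force: [-1.0, 0.0, 5.3]
opening: 0.0155
grasp_force: 58.7
```

{"fn": "send_rows", "kwargs": {
  "targets": "0 0 -15 0 255;0 0 -50 0 255;0 0 -100 0 255;0 0 -145 0 255;0 0 -145 0 255;0 0 -145 0 255"
}}

```text
time: 17.2
ee_pos: [0.4769, 0.3249, 0.2567]
tcp_rot: [-180.0, -0.0, 177.5]
wrist_force: [0.7, 0.8, -1.6]
opening: 0.0155
grasp_force: 58.5
```

```bash
python3 -c "
from h import *
go(592.3,117.3,255,182.1)"
```

```text
shift mm [-124.4 -202.3    1.8] turn -4.62 | pos [476.9 324.9 256.7] [-179.97   -0.03  177.48] F [ 0.7  0.8 -1.6] open 15.5 g 58.5 t 17.2
```

{"fn": "send_rows", "kwargs": {
  "targets": "-20 -35 0 -1 255;-45 -75 0 -2 255;-70 -115 0 -3 255;-95 -155 0 -4 255;-115 -187 0 -4.6 255;-124.4 -202.3 0 -4.6 255;-124.4 -202.3 0 -4.6 255;-124.4 -202.3 0 -4.6 255;-124.4 -202.3 0 -4.6 255"
}}

```text
time: 18.32
ee_pos: [0.5919, 0.1184, 0.2573]
tcp_rot: [180.0, -0.0, -177.8]
wrist_force: [0.4, -0.1, -0.5]
opening: 0.0155
grasp_force: 58.6
```

Run:
```python
from h import *
o=bot.get_obs(); im=camera("wrist"); K,P=cam("wrist",o); cv2.imwrite("pics/w5.png",im)
def W(mx,my,z):  # mount mm -> world
    c,s=np.cos(np.radians(2.1)),np.sin(np.radians(2.1)); return np.array([594.8+c*mx-s*my,31.7+s*mx+c*my,z])/1000
for mx in(-26,-23,-20,20,24):
    ys=np.arange(60,125,.5); px=proj(K,P,np.array([W(mx,y,112) for y in ys])).astype(np.float32)
    l=cv2.remap(im,px[:,:1],px[:,1:],cv2.INTER_LINEAR)[:,0].astype(int)
    br=l[:,2]-l[:,0]; w=ys[br>12]; b=ys[br<-15]
    print(mx,px[40],"wood end",w.max() if len(w) else None,"blue",(b.min(),b.max()) if len(b) else None)
go(592.3,117.3,255,182.1)
```

```text
-26 [278.1056 169.1646] wood end 81.0 blue (np.float64(89.5), np.float64(124.5))
-23 [278.1219 172.2037] wood end 80.5 blue (np.float64(89.5), np.float64(111.5))
-20 [278.1381 175.2228] wood end 80.5 blue (np.float64(90.0), np.float64(111.5))
20 [278.3439 213.6589] wood end 92.5 blue (np.float64(93.0), np.float64(111.0))
24 [278.3636 217.3256] wood end 93.0 blue (np.float64(94.0), np.float64(111.0))
shift mm [-0.3 -1.1  2.4] turn 0.06 | pos [591.9 118.4 257.4] [ 179.99    0.01 -177.84] F [ 0.8 -0.3 -1. ] open 15.3 g 58.6 t 18.375
```

View pics/w5.png

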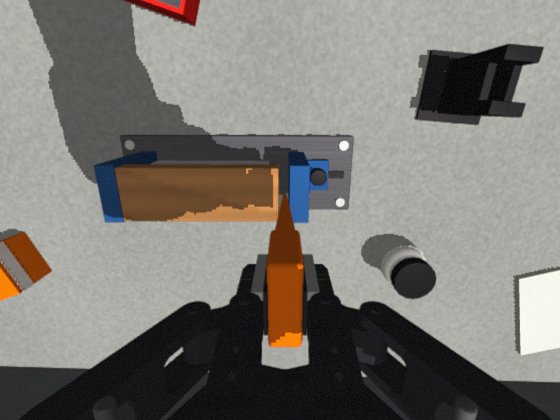

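The view shows the blade tip at (286,195), just above the gap between the plank end (col 279) and the jamb face (col 290). The gap centre is at mount y of about 85.2. The jar and bin are undisturbed.

Run:
```python
from h import *
o=bot.get_obs(); im=cv2.imread("pics/w5.png"); K,P=cam("wrist",o)
h=cv2.cvtColor(im,cv2.COLOR_BGR2HSV).astype(int); H,S,V=h[...,0],h[...,1],h[...,2]
m=(H<16)&(H>3)&(S>215)&(V>40)
for r in range(192,262,6):
    c=np.where(m[r,281:305])[0]+281
    print(r,(c.min(),c.max()) if len(c) else None, end="; ")
# projected edges of shim in gripper, tip & blade/head joint on near (-x) edge
T=R.from_euler("xyz",o["tcp_rot"],degrees=True)
for z,t in((0,1.5),(50,4.4),(95,7),(95,8)):
    for s in(-1,1):
        # tool x = -world x ; near edge is tool +x 15
        p=o["ee_pos"]+T.apply(np.array([15,s*t,102.5-z])/1000); print(z,s*t,proj(K,P,p)[0])
print(ray(K,P,[286,195],.155)*1000)
```

```text
192 None; 198 (np.int64(283), np.int64(286)); 204 (np.int64(284), np.int64(287)); 210 (np.int64(281), np.int64(288)); 216 (np.int64(281), np.int64(290)); 222 (np.int64(281), np.int64(291)); 228 (np.int64(281), np.int64(292)); 234 (np.int64(281), np.int64(298)); 240 (np.int64(281), np.int64(298)); 246 (np.int64(281), np.int64(299)); 252 (np.int64(281), np.int64(300)); 258 (np.int64(281), np.int64(302)); 0 -1.5 [283.3543 192.0349]
0 1.5 [286.8823 192.0373]
50 -4.4 [278.8624 211.2539]
50 4.4 [291.5921 211.2622]
95 -7 [272.6094 238.0867]
95 7 [298.1493 238.1025]
95 -8 [270.785  238.0856]
95 8 [299.9735 238.1036]
[[579.5192 118.675 ]]
```

{"fn": "send_rows", "kwargs": {
  "targets": "0 -1.6 0 0 255;0 -1.6 0 0 255;0 -1.6 15 0 255;0 -1.6 30 0 255;0 -1.6 40 0 255;0 -1.6 48 0 255;0 -1.6 56 0 255;0 -1.6 64 0 255;0 -1.6 70 0 255;0 -1.6 73 0 255;0 -1.6 73 0 255;0 -1.6 73 0 255"
}}

```text
time: 19.88
ee_pos: [0.5925, 0.1158, 0.1846]
tcp_rot: [180.0, 0.0, -177.9]
wrist_force: [-0.2, -0.5, -1.0]
opening: 0.0155
grasp_force: 58.6
```

Run:
```python
from h import *
go(591.7,116.8,170,182.1)
im=camera("wrist"); cv2.imwrite("pics/w6.png",im); cv2.imwrite("pics/c6.png",cv2.resize(im[100:300,180:400],None,fx=3,fy=3,interpolation=cv2.INTER_CUBIC))
o=bot.get_obs(); K,P=cam("wrist",o)
def W(mx,my,z):
    c,s=np.cos(np.radians(2.1)),np.sin(np.radians(2.1)); return np.array([594.8+c*mx-s*my,31.7+s*mx+c*my,z])/1000
for mx in(-26,-24,-22,-20,-18):
    ys=np.arange(70,100,.25); px=proj(K,P,np.array([W(mx,y,112) for y in ys])).astype(np.float32)
    l=cv2.remap(im,px[:,:1],px[:,1:],cv2.INTER_LINEAR)[:,0].astype(int)
    br=l[:,2]-l[:,0]; w=ys[br>20]; b=ys[br<-20]; print(mx,w.max(),b.min())
```

```text
shift mm [ 0.8  1.  14.6] turn -0.02 | pos [592.5 115.8 184.6] [ 180.      0.03 -177.92] F [-0.2 -0.5 -1. ] open 15.5 g 58.6 t 19.875
-26 80.25 88.75
-24 80.25 88.5
-22 80.0 88.75
-20 85.25 88.75
-18 86.0 88.75
```

View pics/c6.png

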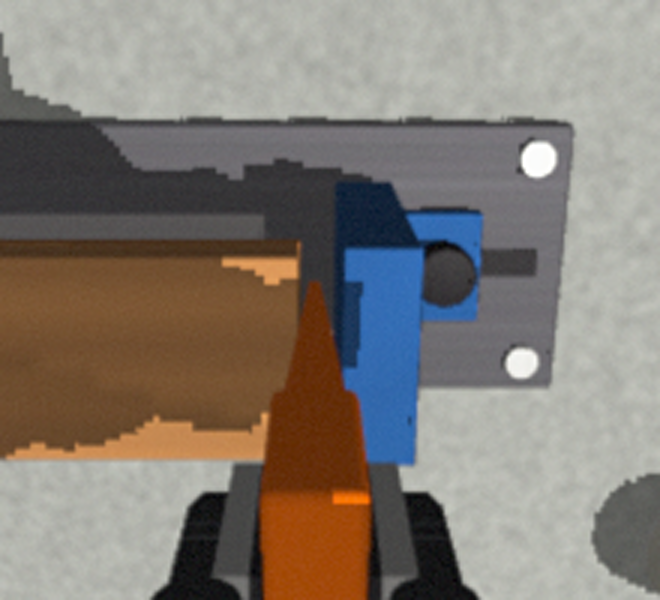

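The blade is in the gap with no contact. The gap spans crop col 300 (plank) to 345 (jamb top edge), so its centre is about 322, while the blade is at about 314. It needs roughly 1.8 mm towards the jamb. The knob side and plank are undisturbed.

{"fn": "send_rows", "kwargs": {
  "targets": "0.8 1.8 0 0 255;0.8 1.8 0 0 255;0.8 1.8 6 0 255;0.8 1.8 12 0 255;0.8 1.8 17 0 255;0.8 1.8 20 0 255;0.8 1.8 20 0 255;0.8 1.8 20 0 255"
}}

```text
time: 20.92
ee_pos: [0.5916, 0.1176, 0.1645]
tcp_rot: [180.0, 0.0, -177.9]
wrist_force: [0.2, -0.0, 0.2]
opening: 0.0149
grasp_force: 58.6
```

{"fn": "send_rows", "kwargs": {
  "targets": "0 0 2 0 255;0 0 4 0 255;0 0 4 0 255;0 0 4 0 255"
}}

```text
time: 21.42
ee_pos: [0.5915, 0.1176, 0.1603]
tcp_rot: [180.0, -0.0, -177.9]
wrist_force: [-0.8, 0.2, -0.8]
opening: 0.0151
grasp_force: 58.6
```

{"fn": "send_rows", "kwargs": {
  "targets": "0 0 2 0 255;0 0 4 0 255;0 0 4 0 255;0 0 4 0 255"
}}

```text
time: 21.92
ee_pos: [0.5915, 0.1176, 0.1563]
tcp_rot: [-180.0, -0.0, -177.9]
wrist_force: [-0.9, 0.3, -1.3]
opening: 0.0153
grasp_force: 58.6
```

{"fn": "send_rows", "kwargs": {
  "targets": "0 0 1.5 0 255;0 0 3 0 255;0 0 3 0 255;0 0 3 0 255"
}}

```text
time: 22.42
ee_pos: [0.5915, 0.1176, 0.1533]
tcp_rot: [180.0, -0.0, -177.9]
wrist_force: [0.4, -0.1, 0.5]
opening: 0.0153
grasp_force: 58.6
```

Depth is about 61 mm. I'll continue in small steps.

{"fn": "send_rows", "kwargs": {
  "targets": "0 0 1 0 255;0 0 2 0 255;0 0 2 0 255;0 0 2 0 255"
}}

```text
time: 22.92
ee_pos: [0.5915, 0.1176, 0.1513]
tcp_rot: [-180.0, 0.0, -177.9]
wrist_force: [-0.0, -0.0, -0.2]
opening: 0.0156
grasp_force: 58.6
```

{"fn": "send_rows", "kwargs": {
  "targets": "0 0 1 0 255;0 0 2 0 255;0 0 2 0 255;0 0 2 0 255"
}}

```text
time: 23.42
ee_pos: [0.5915, 0.1176, 0.1493]
tcp_rot: [-180.0, -0.0, -177.9]
wrist_force: [0.9, -0.0, -1.0]
opening: 0.0148
grasp_force: 58.6
```

{"fn": "send_rows", "kwargs": {
  "targets": "0 0 1 0 255;0 0 1 0 255;0 0 1 0 255"
}}

```text
time: 23.8
ee_pos: [0.5915, 0.1175, 0.1482]
tcp_rot: [-180.0, -0.0, -177.9]
wrist_force: [-0.8, 0.1, -0.7]
opening: 0.0152
grasp_force: 58.5
```

{"fn": "send_rows", "kwargs": {
  "targets": "0 0 1 0 255;0 0 1 0 255;0 0 1 0 255"
}}

```text
time: 24.18
ee_pos: [0.5915, 0.1175, 0.1472]
tcp_rot: [-180.0, -0.0, -177.9]
wrist_force: [0.4, -0.1, -0.6]
opening: 0.0155
grasp_force: 58.4
```

{"fn": "send_rows", "kwargs": {
  "targets": "0 0 1 0 255;0 0 1 0 255;0 0 1 0 255"
}}

```text
time: 24.55
ee_pos: [0.5915, 0.1175, 0.1463]
tcp_rot: [-180.0, 0.0, -177.9]
wrist_force: [0.1, -2.8, -0.6]
opening: 0.0149
grasp_force: 58.5
```

{"fn": "send_rows", "kwargs": {
  "targets": "0 0 1 0 255;0 0 1 0 255;0 0 1 0 255"
}}

```text
time: 24.92
ee_pos: [0.5915, 0.1175, 0.1453]
tcp_rot: [-180.0, 0.0, -177.9]
wrist_force: [0.6, -2.7, -0.1]
opening: 0.0151
grasp_force: 58.6
```

Fy is negative, so the shim touches the jamb first. I'll ease it slightly towards the plank.

{"fn": "send_rows", "kwargs": {
  "targets": "0 -0.3 0 0 255;0 -0.3 0 0 255;0 -0.3 0 0 255"
}}

```text
time: 25.3
ee_pos: [0.5915, 0.1174, 0.1453]
tcp_rot: [180.0, 0.0, -177.9]
wrist_force: [1.1, -1.8, -0.2]
opening: 0.0155
grasp_force: 58.6
```

{"fn": "send_rows", "kwargs": {
  "targets": "0 0 1 0 255;0 0 1 0 255;0 0 1 0 255"
}}

```text
time: 25.68
ee_pos: [0.5915, 0.1173, 0.1441]
tcp_rot: [180.0, -0.0, -177.9]
wrist_force: [0.6, -0.2, -1.2]
opening: 0.0151
grasp_force: 58.5
```

{"fn": "send_rows", "kwargs": {
  "targets": "0 0 1 0 255;0 0 1 0 255;0 0 1 0 255"
}}

```text
time: 26.05
ee_pos: [0.5916, 0.1173, 0.1434]
tcp_rot: [180.0, 0.0, -177.9]
wrist_force: [-0.1, -0.8, 1.4]
opening: 0.0145
grasp_force: 58.8
```

{"fn": "send_rows", "kwargs": {
  "targets": "0 0 0.5 0 255;0 0 0.5 0 255;0 0 0.5 0 255"
}}

```text
time: 26.42
ee_pos: [0.5916, 0.1173, 0.143]
tcp_rot: [180.0, 0.0, -177.9]
wrist_force: [-0.2, -0.6, 3.0]
opening: 0.0151
grasp_force: 59.1
```

{"fn": "send_rows", "kwargs": {
  "targets": "0 0 0.5 0 255;0 0 0.5 0 255;0 0 0.5 0 255"
}}

```text
time: 26.8
ee_pos: [0.5916, 0.1173, 0.1424]
tcp_rot: [180.0, 0.0, -177.9]
wrist_force: [0.3, -0.4, 5.0]
opening: 0.0152
grasp_force: 59.3
```

{"fn": "send_rows", "kwargs": {
  "targets": "0 0 0.4 0 255;0 0 0.4 0 255;0 0 0.4 0 255;0 0 0.4 0 255;0 0 0.4 0 255;0 0 0.4 0 255"
}}

```text
time: 27.55
ee_pos: [0.5916, 0.1173, 0.1422]
tcp_rot: [180.0, 0.0, -177.9]
wrist_force: [-0.4, 0.2, 5.3]
opening: 0.0151
grasp_force: 59.5
```

Run:
```python
from h import *
go(591.5,117.3,142,182.1)
F=[]
for n in("wrist","scene","scene","scene","top"): im=camera(n); cv2.imwrite(f"pics/f_{n}.png",im); F.append(bot.get_obs()["wrist_force"])
print(np.mean(F,0))
im=cv2.imread("pics/f_scene.png"); h=cv2.cvtColor(im,cv2.COLOR_BGR2HSV).astype(int); H,S,V=h[...,0],h[...,1],h[...,2]; K,P=cam("scene")
for c in blobs((H<18)&(H>3)&(S>110)&(V>50),60):
    r=rect(ray(K,P,c,.112)); 
    if 450<r[0][0]<700 and abs(r[0][1])<250: print(r)
w=cv2.imread("pics/f_wrist.png")[80:330,150:410]; s=im[110:280,240:440]
cv2.imwrite("pics/final.png",np.hstack([cv2.resize(w,(416,400)),cv2.resize(s,(384,400))]))
```

```text
shift mm [0.1 0.  0.2] turn -0.02 | pos [591.6 117.3 142.2] [ 180.      0.03 -177.92] F [-0.4  0.2  5.3] open 15.1 g 59.5 t 27.55
[ 0.1245 -0.8289  5.2794]
((605.587158203125, 63.305992126464844), (120.26895904541016, 216.8455352783203), 15.48670768737793)
```

View pics/final.png

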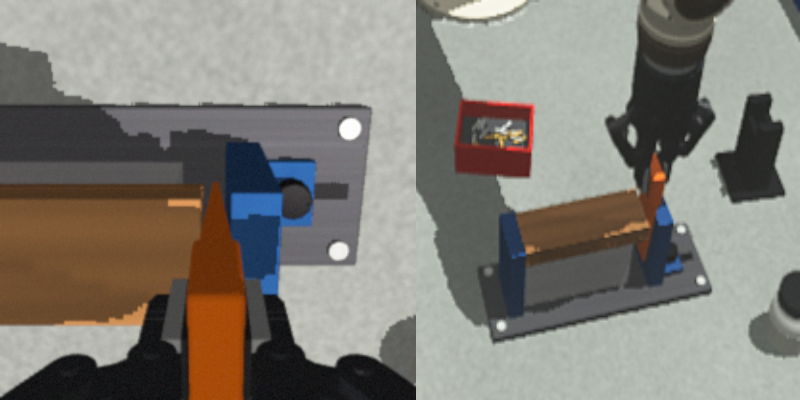

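The final view shows the blade between the plank end (col 200) and the jamb (col 230). The plank lies on the rail against the stop, and the bystanders have not moved. The push is about 5.9 N net, so I'll add a little to sit mid-range.

{"fn": "send_rows", "kwargs": {
  "targets": "0 0 0.5 0 255;0 0 0.5 0 255;0 0 0.5 0 255;0 0 0.5 0 255;0 0 0.5 0 255;0 0 0.5 0 255"
}}

```text
time: 28.55
ee_pos: [0.5917, 0.1173, 0.1419]
tcp_rot: [180.0, 0.0, -177.9]
wrist_force: [-0.7, -0.5, 6.8]
opening: 0.0155
grasp_force: 59.7
```

```bash
python3 -c "
from workcell import ticket
print(ticket.job_done())"
```

```text
the job is handed in; nothing more can be done
None
```

I handed the job in at about 28.6 s: the plank lies on the rail against the stop, and the gripper still holds the shim about 72 mm down in the gap with about 7 N of push; no verdict was shown.

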